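Feel two drain valves and pull the stiff one

ROBOT

A 6-joint arm with a two-finger parallel gripper is mounted at the origin on the work surface. World frame = base frame: x ahead of the robot, y to its left, z up, the work surface at z = 0. Lengths are in mm, angles in rad, forces in N, time in s.
With the tool pointing down it reaches from about 300 to 775 mm from the base axis. Payload 14.6 kg.
Tool frame: the origin (TCP) lies between the finger pads; the fingertips stand 22 mm ahead of it and the grasp point (between the pads) lies 3 mm ahead of it (finger_overhang is the distance from the TCP to the fingertips, in mm); z points along the fingers, y is the direction in which the jaws open and shut (so a half turn about z gives the same grasp; the last joint's range is limited). The gripper opens to 94 mm and grips with 3 to 60 N. Pads are 16 mm wide; open, the fingers measure 119 mm over their backs; the gripper's body (75 mm by 177 mm) begins 78 mm behind the grasp point.
Start: joints at [-1.403, 0.3, 1.521, -0, 1.321, -0.067], TCP at [127.95, -534.9, 227.446] pointing down, gripper open.
Joint ranges: [-3.03, 3.03], [-0.79, 2.21], [0.23, 2.52], [-1.04, 4.18], [0, 3.07], [-2.55, 2.55]. Speed limits (rad/s): [2.22, 2.22, 2.57, 3.14, 3.14, 3.14].

INTERFACE

Orientations are given as [roll, pitch, yaw] about the fixed x, y, z axes, in that order (R = Rz(yaw) Ry(pitch) Rx(roll)).
In Python, from cell import * gives the robot as it stands.
- The arm moves only by the tool jog_arm, never from a script. Its argument "increments" is a list of rows, each a list of 7 numbers: the shift along the tool's x, y, z in cm, then the turn, a rotation vector about the tool's x, y, z in degrees, then the finger opening in cm, from 0 to 9.4. In form: [[x, y, z, wx, wy, wz, grip], ...]. A call has 1 to 20 rows; each row shifts and turns the commanded pose from where the row before left it, along the tool's axes as they then stand; what a row does not reach is not made up. A row lasts 1/8 s, in which the tool goes at most 62.5 mm and 10.7 degrees, less where a joint would pass 70% of its speed; a pose out of reach is approached as far as the arm can. A call is refused whole if a number of a shift passes 6.25 or a number of a turn 10.7, either way. A call with a gripper value outside its range is refused whole. The fingers move at their own pace and stop on an object; "squeeze" is the grip in N (left out, the last holds). Time passes only in rows, so rows that do not move let the fingers close. It gives the time, the measured TCP pose, the force and the opening at its end, in the units of the state.
- read_state(): the state, without advancing time (a new reading comes with each control period).
- camera(name): name is "scene" or "top" or "wrist"; returns a dict with "image" (420x560x3 uint8, red, green, blue), "K" (3x3 intrinsics, pixels), "rvec" (rotation vector, rad) and "tvec" (3), from world to camera coordinates, as OpenCV has them. Camera axes: x right, y down, z forward; pixel columns grow to the right and rows downward; lengths in mm; the calibration is good to about 2 mm. A picture is of the moment at which its call begins. There is no depth.
- sign_off(): hands the job in, once; it reports no verdict.
Trained networks look in a picture, given as the dict that the camera call returned (one of the last four; its "shot" number tells which), for a name from the list of things; names that differ only in an ending like _2 or _b are one class to them, and where a whole thing is asked for, a point or a joint stands for the part that bears it (a point fixed in the world has none). Each returns a list of dicts, best first, with "conf" (0 to 1); they miss things now and then, are a little off and sometimes report something else, mostly with a low value. They report only what shows in the picture. A call takes as long as a camera call. They do not tell look-alikes from the thing itself.
- recognise(picture, name): "centre" ([x, y, z] in mm, in the coordinates of the camera as it stood for that picture, good to about 4 mm: the middle of the surface that is visible of it).
- regions_of(picture, name): "mask" (420x560 bool, what is visible of it).
The state is a dict: "clock": time; "joints": joint angles; "qd": joint speeds; "effort": joint torques, N m; "eef_pos": TCP position; "eef_rot": TCP orientation; "wrist_force": force on the tool from outside, world axes, zero at the start; "moment": the same for the moment, N m; "finger_gap": finger opening in mm.
Only numpy, scipy, OpenCV 4.12 (cv2) and the standard library are available. Lean on these libraries where they do the work, as an engineer would, in place of code of your own. Each camera call takes 0.05 s, during which the arm holds its last target.

TASK

The two ball valves in the holding block are drain valves waiting to be fitted to the tanks; both levers stand open. Swing each lever over to its shut stop, feeling how it turns and not leaning hard on it at the stop, then lift the valve that turns stiffly out of the block and stand it upright in the stainless pan, set down gently, with both levers left fully shut and the easy valve left seated in its slot. Do not disturb the other things on the bench.

Things in the scene. Friction and masses are not known exactly. Their poses are not given: they have to be found in the camera images.
- valve_1_grip (a point): valve 1: stainless ball valve, 100 mm tall, 0.4 to 0.6 kg. This point: in its upper hexagonal end, to grip it by: 32 mm across flats (facing own +y, -y), 36 mm tall, top 16 mm above. The flat underside is 84 mm below. Own z is up along the valve, the lever is on its -x face and when shut points along own +y.
- valve_1_pivot (a point): centre of valve 1's lever pivot, on the lever's mid-plane, 30 mm from the valve's vertical centre line on its -x face and 34 mm below valve_1_grip; axes as the valve's. The lever turns about the valve's own x through this point; its lever is 5 mm thick at the pivot.
- lever_1_end (a point): point on the black sleeved end of valve 1's lever, 88 mm from the pivot and on its mid-plane, the place to hold or push it. The sleeve is a straight flat bar 10 mm thick (along the pivot axis), 18 mm wide, reaching from 38 to 106 mm from the pivot; this point's own y runs outward along the lever, its x along the pivot axis.
- lever_1 (a joint): angle of valve 1's lever, rad: 0 shut at its rigid stop, lever level along the valve's own +y; 1.571 open, lever straight up. It stays where it is left. One of the two valves, not known beforehand which, is stiff: its lever needs about 6 N at lever_end all the way round, the easy one about 1.5 N.
- valve_2_grip (a point): valve 2: stainless ball valve, 100 mm tall, 0.4 to 0.6 kg. This point: in its upper hexagonal end, to grip it by: 32 mm across flats (facing own +y, -y), 36 mm tall, top 16 mm above. The flat underside is 84 mm below. Own z is up along the valve, the lever is on its -x face and when shut points along own +y.
- valve_2_pivot (a point): centre of valve 2's lever pivot, on the lever's mid-plane, 30 mm from the valve's vertical centre line on its -x face and 34 mm below valve_2_grip; axes as the valve's. The lever turns about the valve's own x through this point; its lever is 5 mm thick at the pivot.
- lever_2_end (a point): point on the black sleeved end of valve 2's lever, 88 mm from the pivot and on its mid-plane, the place to hold or push it. The sleeve is a straight flat bar 10 mm thick (along the pivot axis), 18 mm wide, reaching from 38 to 106 mm from the pivot; this point's own y runs outward along the lever, its x along the pivot axis.
- lever_2 (a joint): angle of valve 2's lever, rad: 0 shut at its rigid stop, lever level along the valve's own +y; 1.571 open, lever straight up. It stays where it is left. One of the two valves, not known beforehand which, is stiff: its lever needs about 6 N at lever_end all the way round, the easy one about 1.5 N.
- fixture: fixed aluminium holding block: base plate 92 x 300 mm, 12 mm thick, with two square bosses 64 x 64 mm rising to 46 mm, 180 mm apart along its own y, each with a hexagon slot; origin at the centre of its underside, on the bench. The valves stand in it with axes along its own, lower hexagon 34 mm deep with about 1 mm play; they lift straight up. A pushed valve leans a few degrees in its slot.
- pocket_left (a point): centre of the floor of the slot at the block's own +y end, 12 mm above the bench; the slot is 34 mm deep
- pocket_right (a point): centre of the floor of the slot at the block's own -y end, 12 mm above the bench; the slot is 34 mm deep
- pan: fixed open stainless pan for valves that are turned down, 220 mm along its own x, 180 mm along its own y, 42 mm high, walls and floor 3 mm; origin at the centre of its underside, on the bench
- pan_in (a point): centre of the pan's inner floor, 3 mm above the bench
- transducer_1: bystander: loose ultrasonic transducer, flared aluminium foot 68 mm across, steel top 47 mm across, 78 mm tall; origin at the centre of its underside
- transducer_2: bystander: loose ultrasonic transducer, flared aluminium foot 68 mm across, steel top 47 mm across, 78 mm tall; origin at the centre of its underside
- adhesive_jar: bystander: loose white adhesive jar, 68 mm across, 75 mm tall; origin at the centre of its underside
There are look-alikes about, which are no part of the job. Leave any purple look-alike of the part that bears valve_1_grip alone. Leave any green look-alike of the part that bears valve_2_grip alone.

How it is judged:
By the outcome, as a careful person would: the job done as asked, in the order asked, and still so for the second after the job is handed in, with the robot touching nothing.
It also fails if it takes over 67 s, if anything falls off the work surface, if the arm or the gripper's body presses on something with over 40 N, if the wrist force passes 120 N, or if a joint passes its speed limit or range.

## Working session

There is one attempt and no reset: what is moved stays moved. The work goes in short steps, Python scripts to look and compute and a tool call to move; the robot and the scene stay as the last step left them, time stands still between calls to the robot, and variables do not carry over. Pictures are saved under pics/ and viewed, and the job is handed in when it is done.

Besides the shell and the picture viewer there is one more tool, called by a JSON object that holds its "name" and its "arguments", one argument or row to a line. jog_arm: Moves the arm, as the interface text tells. Its arguments: {"type":"object","properties":{"increments":{"type":"array"},"squeeze":{"type":"number"}},"required":["increments"]}

```bash
ls; mkdir -p pics
cat > h.py <<'E'
from cell import *
import numpy as np, cv2
def save(p,n): cv2.imwrite(f'pics/{n}.png', p['image'][:,:,::-1])
def RT(p):
    R,_=cv2.Rodrigues(np.array(p['rvec'],float)); return R,np.array(p['tvec'],float).reshape(3)
def toworld(p,c):
    R,t=RT(p); return R.T@(np.array(c)-t)
def proj(p,X):
    return cv2.projectPoints(np.array(X,float).reshape(-1,1,3),np.array(p['rvec'],float),np.array(p['tvec'],float),np.array(p['K'],float),None)[0].reshape(-1,2)
def atz(p,uv,z):
    R,t=RT(p); d=R.T@np.linalg.inv(np.array(p['K']))@np.array([uv[0],uv[1],1.]); c=-R.T@t
    return c+d*(z-c[2])/d[2]
E
python3 - <<'E'
from h import *
np.set_printoptions(precision=1,suppress=True)
for n in ['scene','top']:
    p=camera(n); save(p,n+'0')
    R,t=RT(p); print(n,'cam at',-R.T@t)
    for k in ['valve_1_grip','valve_1_pivot','lever_1_end','fixture','pan','transducer_1','adhesive_jar']:
        for r in recognise(p,k):
            w=toworld(p,r['centre']); print(k,round(r['conf'],2),w,proj(p,w)[0])
print(read_state())
E
```

```text
pics
scene cam at [1074.4  538.  1022.4]
valve_1_grip 0.81 [ 379.3 -302.2   63.3] [266.3 148.8]
valve_1_grip 0.63 [ 511.  -276.8   93.5] [240.4 164.5]
valve_1_grip 0.55 [ 568.9 -461.5   59.5] [193.8 152.7]
valve_1_pivot 0.78 [ 511.6 -275.6   98.9] [240.3 163.5]
valve_1_pivot 0.7 [ 565.  -454.5   59.7] [195.9 153.1]
valve_1_pivot 0.59 [ 376.6 -300.    59.4] [267.3 149.6]
valve_1_pivot 0.34 [ 534.9 -188.8   15.4] [254.1 199.5]
lever_1_end 0.64 [ 364.9 -251.2   59.5] [279.5 155. ]
lever_1_end 0.57 [ 603.4 -439.9   54.9] [189.3 161.7]
fixture 0.74 [ 535.2 -191.1   17.3] [253.5 198.7]
pan 0.71 [530.4 212.2   4.5] [349.1 279.2]
transducer_1 0.93 [756.   23.4  46.2] [242.1 276.8]
transducer_1 0.63 [768.4 177.3  52.7] [277.3 317.3]
adhesive_jar 0.61 [ 737.2 -136.3   66.1] [211. 234.]
adhesive_jar 0.31 [486.3 -98.4 130.5] [284.1 181.6]
top cam at [ 378.8  -56.1 1232.8]
valve_1_grip 0.89 [ 371.7 -302.7   60. ] [364.7 277.8]
valve_1_grip 0.77 [ 504.4 -283.5  109.2] [359.4 218.6]
valve_1_grip 0.59 [ 557.  -456.7   58. ] [427.3 199.4]
valve_1_pivot 0.84 [ 372.8 -302.1   57.2] [364.2 277.3]
valve_
[... 282 characters left out ...]
1 [ 362.8 -258.    60.6] [345.6 281.6]
fixture 0.6 [ 511.3 -198.2    9.2] [316.6 220.1]
fixture 0.38 [525.6 213.7   6.9] [148.6 213.5]
pan 0.85 [526.2 216.8   4.9] [147.5 213.4]
transducer_1 0.81 [743.7 160.9  58.2] [169.2 121.1]
transducer_1 0.58 [733.    5.6  64.3] [233.5 125.3]
adhesive_jar 0.71 [ 719.4 -156.7   74.2] [301.5 130.1]
{'clock': 0.8, 'joints': array([-1.4,  0.3,  1.5, -0. ,  1.3, -0.1]), 'qd': array([-0., -0.,  0.,  0., -0.,  0.]), 'effort': array([  0. , -53.2, -35.3,   0.1,   0. ,   0. ]), 'eef_pos': array([ 127.9, -534.9,  227.5]), 'eef_rot': array([3.1, 0. , 0.2]), 'wrist_force': array([-0.4, -0.5,  0.4]), 'moment': array([-0.,  0.,  0.]), 'finger_gap': 93.77206605478118}
```

View pics/scene0.png

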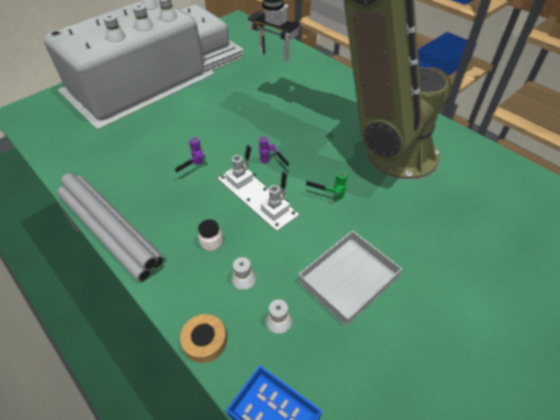

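View pics/top0.png

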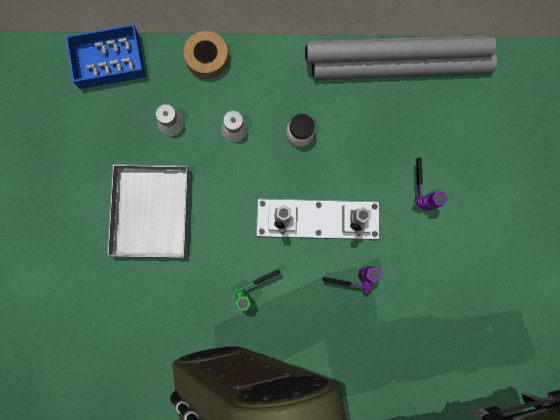

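Run:
```python
from h import *
s=read_state(); print(s['eef_rot'],s['eef_pos'],s['clock'])
p=camera('wrist'); save(p,'w0'); R,t=RT(p); c=-R.T@t; print('cam',c, 'fwd',R[2],'right',R[0])
p=camera('top'); save(p,'t1'); im=p['image'][180:310,220:460]; cv2.imwrite('pics/t1c.png',cv2.resize(im,None,fx=3.3,fy=3.3,interpolation=cv2.INTER_CUBIC)[:,:,::-1])
for k in ['fixture','pan']:
    for r in regions_of(p,k)[:2]:
        m=r['mask'].astype(np.uint8); cs,_=cv2.findContours(m,0,2); c=max(cs,key=cv2.contourArea); rc=cv2.minAreaRect(c)
        b=cv2.boxPoints(rc); z=12 if k=='fixture' else 42
        print(k,r['conf'],m.sum()); W=np.array([atz(p,x,z) for x in b]); print(W.round(1), W.mean(0)); print(np.linalg.norm(W[1]-W[0]),np.linalg.norm(W[2]-W[1]))
```

```text
[3.14158974e+00 1.47680867e-05 2.34800634e-01] [ 127.93922487 -534.90270076  227.45171626] 0.8
cam [ 202.91649335 -517.65145314  385.63038616] fwd [-0.25160572 -0.06022751 -0.96595404] right [ 2.31924624e-01 -9.72733731e-01  2.39937654e-04]
fixture 0.65 4018
[[ 469.   -48.3   12. ]
 [ 566.4  -50.    12. ]
 [ 560.8 -352.3   12. ]
 [ 463.2 -347.3   12. ]] [ 514.83790082 -199.46350074   12.        ]
97.37466384202403 302.33787895301504
pan 0.85 7222
[[419.1 300.5  42. ]
 [642.  303.7  42. ]
 [637.2 111.6  42. ]
 [413.9 113.2  42. ]] [528.05065176 207.24544052  42.        ]
222.95750712487526 192.16304513688334
```

View pics/t1c.png

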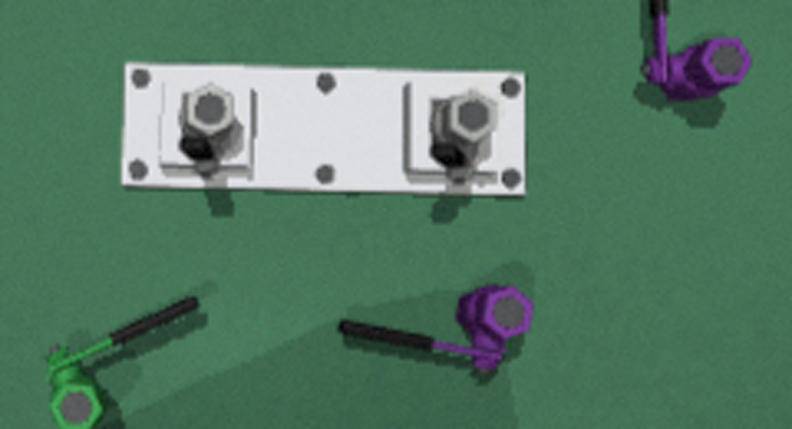

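View pics/w0.png

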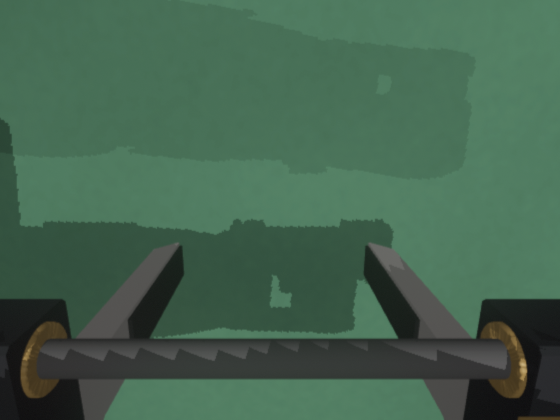

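{"name": "jog_arm", "arguments": {
  "increments": [
    [0,0,-3.6,0,0,6.7,0],
    [0,0,-3.6,0,0,6.75,0],
    [4.28,-4.2,0,0,0,0,0],
    [4.28,-4.2,0,0,0,0,0],
    [4.28,-4.2,0,0,0,0,0],
    [4.28,-4.2,0,0,0,0,0],
    [4.28,-4.2,0,0,0,0,0],
    [4.28,-4.2,0,0,0,0,0],
    [4.28,-4.2,0,0,0,0,0],
    [4.28,-4.2,0,0,0,0,0],
    [0,0,0,0,0,0,0],
    [0,0,0,0,0,0,0]
  ],
  "squeeze": 15
}}

```text
clock: 2.5
eef_pos: [470.1, -199.1, 299.3]
eef_rot: [3.141, 0.0, 0.0]
wrist_force: [-0.3, -0.2, 0.2]
finger_gap: 0.6
```

Run:
```python
from h import *
np.set_printoptions(precision=1,suppress=True)
s=read_state(); print(s['eef_rot'],s['eef_pos'],s['clock'],s['finger_gap'],s['wrist_force'])
p=camera('wrist'); save(p,'w1'); print(p['K'])
import pickle; pickle.dump(p,open('w1.pkl','wb'))
for k in ['valve_1_grip','valve_1_pivot','lever_1_end','fixture']:
    for r in recognise(p,k):
        w=toworld(p,r['centre']); print(k,round(r['conf'],2),w,proj(p,w)[0])
```

```text
[3.1 0.  0. ] [ 470.1 -199.1  299.3] 2.5 0.5608773689607134 [-0.3 -0.2  0.2]
[[371.2   0.  273.3]
 [  0.  371.2 209.2]
 [  0.    0.    1. ]]
valve_1_grip 0.72 [ 567.8 -446.7   62.1] [517.1  88.5]
valve_1_grip 0.56 [ 382.3 -307.1   58.4] [366.8 257.6]
valve_1_pivot 0.68 [ 382.4 -307.9   60.5] [367.9 258.2]
valve_1_pivot 0.63 [ 567.7 -450.3   61.5] [520.2  88.6]
valve_1_pivot 0.55 [ 508.7 -285.8  111.5] [366.6 152.6]
valve_1_pivot 0.47 [ 522.3 -201.2   13.7] [274.8 131.6]
lever_1_end 0.77 [ 485.4 -268.6  155.1] [356.8 186.6]
lever_1_end 0.7 [ 604.  -441.4   54.3] [513.   51.3]
lever_1_end 0.62 [ 363.3 -265.9   58.1] [330.4 272.7]
```

View pics/w1.png

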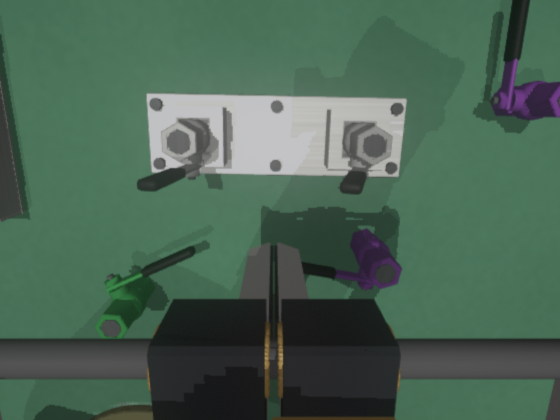

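Run:
```python
from h import *
import pickle
np.set_printoptions(precision=1,suppress=True)
p=pickle.load(open('w1.pkl','rb'))
im=p['image'][80:210,130:420]; cv2.imwrite('pics/w1c.png',cv2.resize(im,None,fx=2.7,fy=2.7,interpolation=cv2.INTER_CUBIC)[:,:,::-1])
W=[atz(p,u,12) for u in [(148,94),(406,99),(402,177),(150,167)]]; print(np.array(W),np.mean(W,0))
V=np.array([atz(p,u,112) for u in [(179,141),(374,146)]]); print(V,V.mean(0),V[0]-V[1])
print(np.array([atz(p,u,168) for u in [(150,184),(352,184)]]))
```

```text
[[ 564.5  -55.7   12. ]
 [ 559.  -352.1   12. ]
 [ 468.1 -355.6   12. ]
 [ 480.4  -50.7   12. ]] [ 518.  -203.5   12. ]
[[ 519.4 -112.7  112. ]
 [ 514.8 -292.1  112. ]] [ 517.1 -202.4  112. ] [  4.6 179.4   0. ]
[[ 490.2 -101.6  168. ]
 [ 490.2 -261.7  168. ]]
```

View pics/w1c.png

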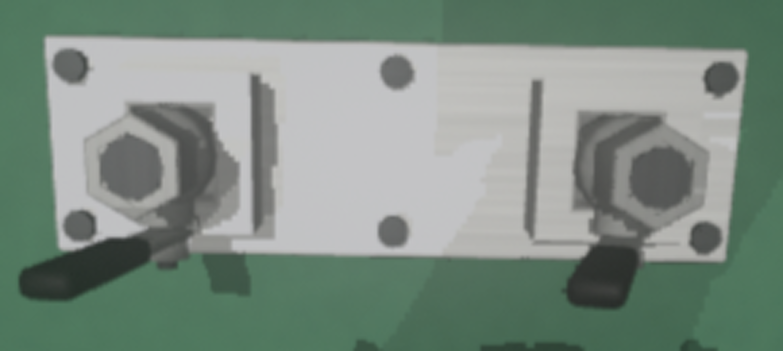

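Run:
```python
from h import *
import pickle
np.set_printoptions(precision=1,suppress=True)
p=pickle.load(open('w1.pkl','rb'))
for n,(x,y) in {'L':(489.5,-111.3),'R':(485,-290.7)}.items():
    for th in [90,80,70,60]:
        a=np.radians(th); print(n,th,proj(p,[(x,y+106*np.cos(a),62+106*np.sin(a)),(x,y+38*np.cos(a),62+38*np.sin(a)),(x,y,62)]).ravel())
```

```text
L 90 [162.4 184.9 182.6 171.2 191.  165.5]
L 80 [139.9 184.5 175.9 171.1 191.  165.5]
L 70 [119.9 183.4 169.8 170.8 191.  165.5]
L 60 [103.5 181.6 164.5 170.4 191.  165.5]
R 90 [388.  190.4 367.2 175.7 358.5 169.6]
R 80 [364.4 190.  360.2 175.6 358.5 169.6]
R 70 [341.1 188.8 353.3 175.3 358.5 169.6]
R 60 [319.3 186.8 346.6 174.8 358.5 169.6]
```

{"name": "jog_arm", "arguments": {
  "increments": [
    [0.6,-1.3,4.25,0,0,0,0],
    [0.6,-1.3,4.25,0,0,0,0],
    [0.6,-1.3,4.25,0,0,0,0],
    [0,-1.35,0,0,0,0,0],
    [0,0,0,0,0,0,0]
  ]
}}

```text
clock: 3.38
eef_pos: [488.8, -146.3, 173.8]
eef_rot: [3.141, -0.002, 0.001]
wrist_force: [-0.5, -0.6, 0.2]
finger_gap: 0.5
```

{"name": "jog_arm", "arguments": {
  "increments": [
    [0,-1.35,0,0,0,0,0],
    [0,-0.77,0,0,0,0,0],
    [0,-0.77,0,0,0,0,0],
    [0,-0.76,0.12,0,0,0,0],
    [0,-0.76,0.12,0,0,0,0]
  ]
}}

```text
clock: 4.0
eef_pos: [488.7, -102.3, 170.1]
eef_rot: [3.141, -0.001, -0.0]
wrist_force: [0.3, -3.9, 4.5]
finger_gap: 0.5
```

{"name": "jog_arm", "arguments": {
  "increments": [
    [0,-0.73,0.25,0,0,0,0],
    [0,-0.73,0.25,0,0,0,0]
  ]
}}

```text
clock: 4.25
eef_pos: [488.8, -87.6, 165.1]
eef_rot: [3.141, -0.002, -0.0]
wrist_force: [0.8, -3.5, 5.4]
finger_gap: 0.4
```

Run:
```python
from h import *
s=read_state(); print(s['eef_pos'],s['clock'],s['wrist_force'],s['moment'])
p=camera('scene'); R=cv2.resize(p['image'][110:230,190:360],None,fx=4,fy=4,interpolation=cv2.INTER_CUBIC); cv2.imwrite('pics/s2.png',R[:,:,::-1])
s=read_state(); print(s['eef_pos'],s['clock'],s['wrist_force'],s['moment'])
```

```text
[488.78272874 -87.55339613 165.06919864] 4.25 [ 0.75531538 -3.48370991  5.35675003] [-0.61034856 -0.14000576 -0.03495018]
[488.63484824 -86.9174791  164.70267357] 4.3 [ 0.8389621  -2.45511718  4.14594963] [-0.40001877 -0.12864809  0.03937968]
```

View pics/s2.png

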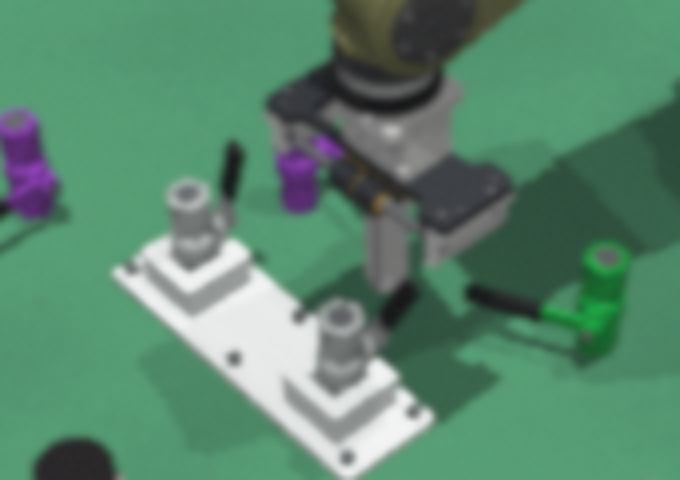

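{"name": "jog_arm", "arguments": {
  "increments": [
    [0,-0.67,0.38,0,0,0,0],
    [0,-0.67,0.38,0,0,0,0],
    [0,-0.6,0.48,0,0,0,0],
    [0,-0.6,0.48,0,0,0,0]
  ]
}}

```text
clock: 4.8
eef_pos: [488.9, -61.9, 147.9]
eef_rot: [3.141, -0.002, 0.0]
wrist_force: [0.8, -1.1, 5.9]
finger_gap: 0.4
```

{"name": "jog_arm", "arguments": {
  "increments": [
    [0,-0.5,0.58,0,0,0,0],
    [0,-0.5,0.58,0,0,0,0],
    [0,-0.4,0.66,0,0,0,0],
    [0,-0.4,0.66,0,0,0,0]
  ]
}}

```text
clock: 5.3
eef_pos: [488.9, -43.7, 123.1]
eef_rot: [-3.141, -0.002, -0.0]
wrist_force: [0.9, 1.0, 7.1]
finger_gap: 0.5
```

{"name": "jog_arm", "arguments": {
  "increments": [
    [0,-0.27,0.72,0,0,0,0],
    [0,-0.27,0.72,0,0,0,0]
  ]
}}

```text
clock: 5.55
eef_pos: [488.8, -38.2, 108.5]
eef_rot: [-3.141, -0.002, 0.0]
wrist_force: [-0.0, 2.2, 7.7]
finger_gap: 0.5
```

{"name": "jog_arm", "arguments": {
  "increments": [
    [0,-0.1,0.4,0,0,0,0],
    [0,-0.1,0.4,0,0,0,0]
  ]
}}

```text
clock: 5.8
eef_pos: [488.8, -36.1, 100.5]
eef_rot: [-3.141, -0.001, 0.0]
wrist_force: [0.3, 3.4, 7.3]
finger_gap: 0.5
```

{"name": "jog_arm", "arguments": {
  "increments": [
    [0,-0.05,0.25,0,0,0,0],
    [0,0,0.15,0,0,0,0]
  ]
}}

```text
clock: 6.05
eef_pos: [488.7, -35.6, 96.5]
eef_rot: [-3.141, -0.001, 0.0]
wrist_force: [0.2, 4.5, 6.6]
finger_gap: 0.1
```

{"name": "jog_arm", "arguments": {
  "increments": [
    [0,0,0.15,0,0,0,0]
  ]
}}

```text
clock: 6.18
eef_pos: [488.7, -35.5, 95.1]
eef_rot: [-3.14, -0.001, 0.0]
wrist_force: [-0.1, 4.4, 6.4]
finger_gap: 0.5
```

{"name": "jog_arm", "arguments": {
  "increments": [
    [0,0,0.15,0,0,0,0]
  ]
}}

```text
clock: 6.3
eef_pos: [488.7, -35.5, 93.6]
eef_rot: [-3.14, -0.001, 0.0]
wrist_force: [0.2, 4.5, 6.9]
finger_gap: 0.3
```

{"name": "jog_arm", "arguments": {
  "increments": [
    [0,0,0.12,0,0,0,0]
  ]
}}

```text
clock: 6.42
eef_pos: [488.7, -35.6, 92.3]
eef_rot: [-3.141, -0.001, -0.0]
wrist_force: [-0.3, 4.4, 6.1]
finger_gap: 0.4
```

{"name": "jog_arm", "arguments": {
  "increments": [
    [0,0,0.12,0,0,0,0]
  ]
}}

```text
clock: 6.55
eef_pos: [488.7, -35.6, 91.2]
eef_rot: [-3.141, -0.001, -0.0]
wrist_force: [-0.3, 5.2, 6.9]
finger_gap: 0.7
```

{"name": "jog_arm", "arguments": {
  "increments": [
    [0,0,0.1,0,0,0,0]
  ]
}}

```text
clock: 6.68
eef_pos: [488.7, -35.5, 90.1]
eef_rot: [-3.14, -0.001, 0.0]
wrist_force: [-0.6, 4.7, 8.4]
finger_gap: 0.5
```

{"name": "jog_arm", "arguments": {
  "increments": [
    [0,0,0.08,0,0,0,0]
  ]
}}

```text
clock: 6.8
eef_pos: [488.8, -35.4, 89.7]
eef_rot: [-3.14, -0.001, -0.0]
wrist_force: [-1.8, 7.4, 14.6]
finger_gap: 0.3
```

Run:
```python
from h import *
s=read_state(); print(s['eef_pos'],s['clock'],s['wrist_force'],s['moment'])
p=camera('scene'); R=cv2.resize(p['image'][130:230,200:340],None,fx=5,fy=5,interpolation=cv2.INTER_CUBIC); cv2.imwrite('pics/s3.png',R[:,:,::-1])
s=read_state(); print(s['eef_pos'],s['clock'],s['wrist_force'],s['moment'])
```

```text
[488.82773005 -35.38637763  89.70807259] 6.8 [-1.8470566   7.44725876 14.56051661] [1.54298422e+00 4.82077762e-01 1.49824834e-03]
[488.81282124 -35.35599168  89.71125385] 6.85 [-2.89121681  6.52733277 13.20584144] [1.30299109 0.37481111 0.01899475]
```

View pics/s3.png

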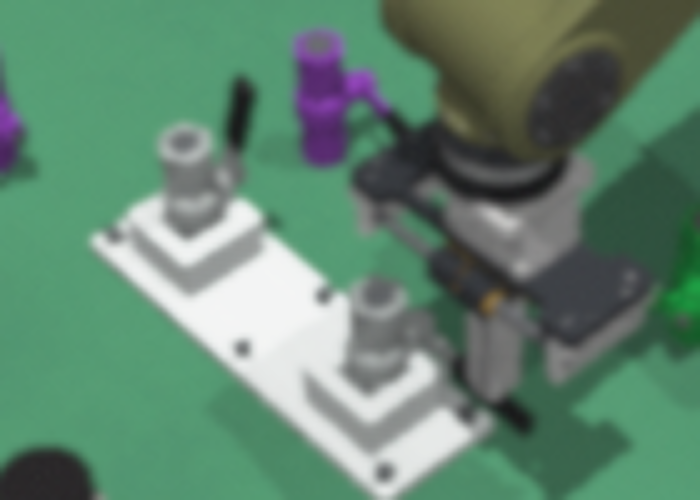

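{"name": "jog_arm", "arguments": {
  "increments": [
    [0,0,-0.5,0,0,0,0],
    [0,0,-4,0,0,0,0],
    [0,0,-4,0,0,0,0],
    [0,0,-4,0,0,0,0],
    [-0.08,5.8,0,0,0,0,0],
    [-0.08,5.8,0,0,0,0,0],
    [-0.08,5.8,0,0,0,0,0],
    [-0.08,5.8,0,0,0,0,0],
    [-0.08,5.8,0,0,0,0,0],
    [0,0,0,0,0,0,0]
  ]
}}

```text
clock: 8.1
eef_pos: [483.4, -329.2, 213.0]
eef_rot: [-3.141, 0.001, -0.004]
wrist_force: [1.0, 0.8, -0.4]
finger_gap: 0.5
```

Run:
```python
from h import *
s=read_state(); print(s['eef_pos'],s['clock'],s['wrist_force'],s['moment'])
p=camera('scene'); R=cv2.resize(p['image'][110:240,190:340],None,fx=5,fy=4.5,interpolation=cv2.INTER_CUBIC); cv2.imwrite('pics/s4.png',R[:,:,::-1])
p=camera('top'); R=cv2.resize(p['image'][170:300,220:400],None,fx=4.4,fy=4.4,interpolation=cv2.INTER_CUBIC); cv2.imwrite('pics/t4.png',R[:,:,::-1])
```

```text
[ 483.44253254 -329.18310541  213.03586429] 8.1 [ 0.96874651  0.79462716 -0.35889845] [0.0845024  0.03915207 0.01149341]
```

View pics/s4.png

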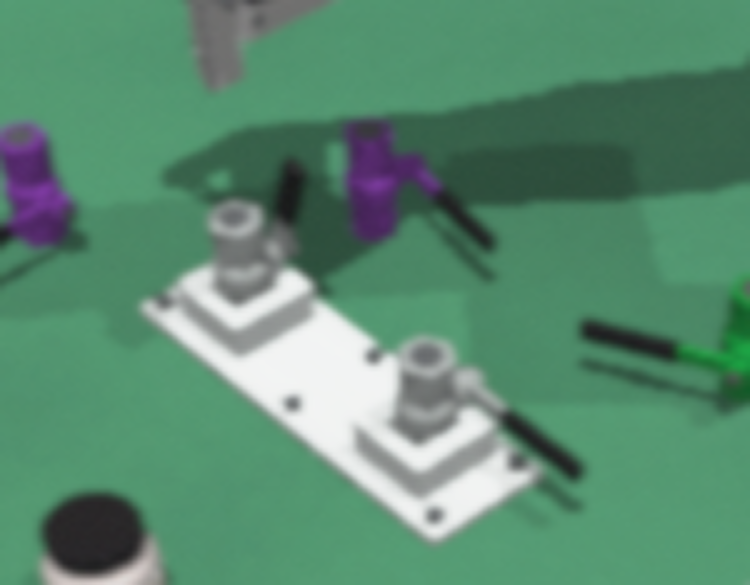

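View pics/t4.png

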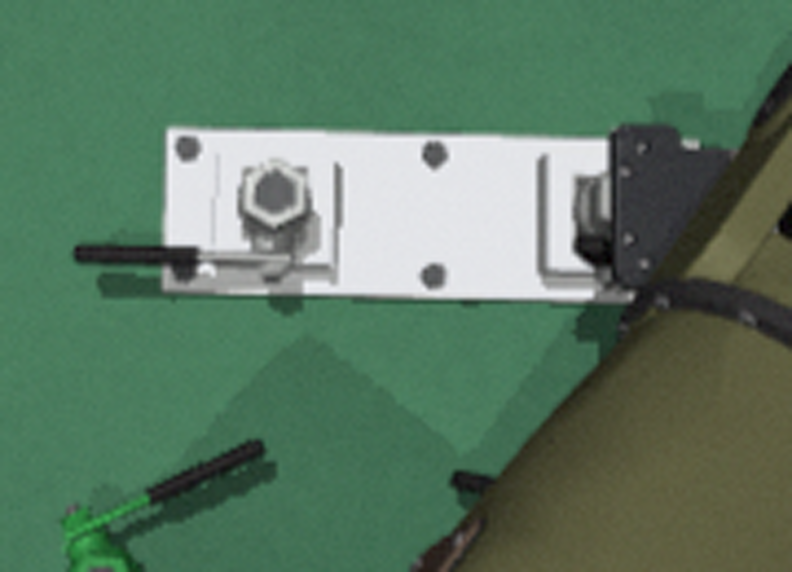

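{"name": "jog_arm", "arguments": {
  "increments": [
    [0.1,0,2.0,0,0,0,0],
    [0,0,2.1,0,0,0,0],
    [0,-0.8,0,0,0,0,0],
    [0,-0.87,0,0,0,0,0],
    [0,-0.77,0,0,0,0,0],
    [0,-0.77,0,0,0,0,0],
    [0,-0.76,0.12,0,0,0,0],
    [0,-0.76,0.12,0,0,0,0]
  ]
}}

```text
clock: 9.2
eef_pos: [485.3, -278.7, 170.6]
eef_rot: [3.141, -0.0, -0.0]
wrist_force: [-0.8, -1.1, 0.8]
finger_gap: 0.4
```

{"name": "jog_arm", "arguments": {
  "increments": [
    [0,-0.73,0.25,0,0,0,0],
    [0,-0.73,0.25,0,0,0,0]
  ]
}}

```text
clock: 9.45
eef_pos: [485.4, -264.1, 165.4]
eef_rot: [3.142, -0.0, -0.0]
wrist_force: [0.8, -0.7, 0.6]
finger_gap: 0.1
```

{"name": "jog_arm", "arguments": {
  "increments": [
    [0,-0.67,0.38,0,0,0,0],
    [0,-0.67,0.38,0,0,0,0],
    [0,-0.6,0.48,0,0,0,0],
    [0,-0.6,0.48,0,0,0,0]
  ]
}}

```text
clock: 9.95
eef_pos: [485.3, -238.7, 148.0]
eef_rot: [-3.141, 0.0, 0.0]
wrist_force: [1.2, -1.0, 1.0]
finger_gap: 0.2
```

{"name": "jog_arm", "arguments": {
  "increments": [
    [0,-0.5,0.58,0,0,0,0],
    [0,-0.5,0.58,0,0,0,0],
    [0,-0.4,0.66,0,0,0,0],
    [0,-0.4,0.66,0,0,0,0]
  ]
}}

```text
clock: 10.45
eef_pos: [485.3, -220.8, 123.1]
eef_rot: [-3.142, 0.0, 0.0]
wrist_force: [0.5, 0.2, 1.2]
finger_gap: 0.4
```

{"name": "jog_arm", "arguments": {
  "increments": [
    [0,-0.27,0.72,0,0,0,0],
    [0,-0.27,0.72,0,0,0,0]
  ]
}}

```text
clock: 10.7
eef_pos: [485.3, -215.5, 108.6]
eef_rot: [-3.141, 0.0, 0.0]
wrist_force: [0.2, 0.8, 1.4]
finger_gap: 0.5
```

{"name": "jog_arm", "arguments": {
  "increments": [
    [0,-0.1,0.4,0,0,0,0],
    [0,-0.1,0.4,0,0,0,0]
  ]
}}

```text
clock: 10.95
eef_pos: [485.4, -213.6, 100.9]
eef_rot: [-3.142, -0.0, -0.0]
wrist_force: [-0.1, -0.0, 1.6]
finger_gap: 0.7
```

{"name": "jog_arm", "arguments": {
  "increments": [
    [0,-0.05,0.25,0,0,0,0]
  ]
}}

```text
clock: 11.08
eef_pos: [485.3, -213.2, 98.4]
eef_rot: [-3.142, 0.0, 0.0]
wrist_force: [-0.1, 0.9, 1.6]
finger_gap: 0.3
```

{"name": "jog_arm", "arguments": {
  "increments": [
    [0,0,0.15,0,0,0,0]
  ]
}}

```text
clock: 11.2
eef_pos: [485.3, -213.2, 97.1]
eef_rot: [-3.142, -0.0, 0.0]
wrist_force: [-0.3, 0.3, 0.8]
finger_gap: 0.3
```

Right is the easy one (~1.5 N); the left is stiff (~6 N). Creeping to the right stop.

{"name": "jog_arm", "arguments": {
  "increments": [
    [0,0,0.15,0,0,0,0]
  ]
}}

```text
clock: 11.32
eef_pos: [485.4, -213.2, 95.7]
eef_rot: [3.141, -0.0, 0.0]
wrist_force: [0.7, 0.9, 1.4]
finger_gap: 0.4
```

{"name": "jog_arm", "arguments": {
  "increments": [
    [0,0,0.12,0,0,0,0]
  ]
}}

```text
clock: 11.45
eef_pos: [485.4, -213.2, 94.4]
eef_rot: [-3.142, -0.0, -0.0]
wrist_force: [0.5, 1.0, 1.5]
finger_gap: 0.4
```

{"name": "jog_arm", "arguments": {
  "increments": [
    [0,0,0.08,0,0,0,0]
  ]
}}

```text
clock: 11.58
eef_pos: [485.3, -213.2, 93.6]
eef_rot: [3.142, -0.0, 0.0]
wrist_force: [0.2, 1.5, 0.6]
finger_gap: 0.2
```

{"name": "jog_arm", "arguments": {
  "increments": [
    [0,0,0.08,0,0,0,0]
  ]
}}

```text
clock: 11.7
eef_pos: [485.3, -213.2, 92.8]
eef_rot: [3.142, -0.0, 0.0]
wrist_force: [-0.2, 1.3, 1.4]
finger_gap: 0.7
```

{"name": "jog_arm", "arguments": {
  "increments": [
    [0,0,0.08,0,0,0,0]
  ]
}}

```text
clock: 11.82
eef_pos: [485.3, -213.2, 92.0]
eef_rot: [-3.142, -0.0, -0.0]
wrist_force: [0.0, 0.7, 1.5]
finger_gap: 0.2
```

{"name": "jog_arm", "arguments": {
  "increments": [
    [0,0,0.08,0,0,0,0]
  ]
}}

```text
clock: 11.95
eef_pos: [485.4, -213.2, 91.3]
eef_rot: [-3.142, -0.0, 0.0]
wrist_force: [-0.6, 1.6, 4.4]
finger_gap: 0.0
```

{"name": "jog_arm", "arguments": {
  "increments": [
    [0,0,0.08,0,0,0,0]
  ]
}}

```text
clock: 12.08
eef_pos: [485.4, -213.0, 90.5]
eef_rot: [-3.141, -0.0, 0.0]
wrist_force: [-0.7, 3.5, 5.4]
finger_gap: 0.5
```

{"name": "jog_arm", "arguments": {
  "increments": [
    [0,0,0.06,0,0,0,0]
  ]
}}

```text
clock: 12.2
eef_pos: [485.4, -212.9, 90.1]
eef_rot: [-3.141, -0.0, 0.0]
wrist_force: [-3.3, 5.9, 9.7]
finger_gap: 0.5
```

{"name": "jog_arm", "arguments": {
  "increments": [
    [0,0,-0.5,0,0,0,0],
    [0,0,-5,0,0,0,0],
    [0,0,-5.5,0,0,0,6],
    [-0.4,-3.4,-5,0,0,0,6],
    [-0.5,-3.4,-3,0,0,0,6],
    [-0.6,-3.3,0,0,0,1.5,6],
    [0,0,0,0,0,0,6]
  ]
}}

```text
clock: 13.08
eef_pos: [470.2, -111.0, 280.4]
eef_rot: [3.141, -0.001, -0.024]
wrist_force: [-0.3, -0.2, 1.2]
finger_gap: 46.8
```

Run:
```python
from h import *
np.set_printoptions(precision=1,suppress=True)
s=read_state(); print(s['eef_rot'],s['eef_pos'],s['clock'],s['wrist_force'],s['finger_gap'])
import pickle
p=camera('wrist'); save(p,'w5'); pickle.dump(p,open('w5.pkl','wb'))
im=p['image'][60:230,150:500]; cv2.imwrite('pics/w5c.png',cv2.resize(im,None,fx=2.2,fy=2.2,interpolation=cv2.INTER_CUBIC)[:,:,::-1])
for k in ['valve_1_grip','lever_1_end']:
    for r in recognise(p,k):
        w=toworld(p,r['centre']); print(k,round(r['conf'],2),w,proj(p,w)[0])
p=camera('top'); save(p,'t5'); pickle.dump(p,open('t5.pkl','wb'))
```

```text
[ 3.1 -0.  -0. ] [ 470.2 -111.   280.4] 13.075 [-0.3 -0.2  1.2] 46.83291686098181
valve_1_grip 0.8 [ 505.4 -283.7   72.1] [448.3 149.6]
valve_1_grip 0.64 [ 379.5 -303.8   61.4] [451.1 264. ]
valve_1_grip 0.25 [526.6 156.3   2.1] [ 40.4 134.5]
lever_1_end 0.93 [ 479.6 -242.5   72.7] [404.6 176.8]
lever_1_end 0.83 [ 363.1 -252.6   57.9] [402.2 277.4]
```

View pics/w5.png

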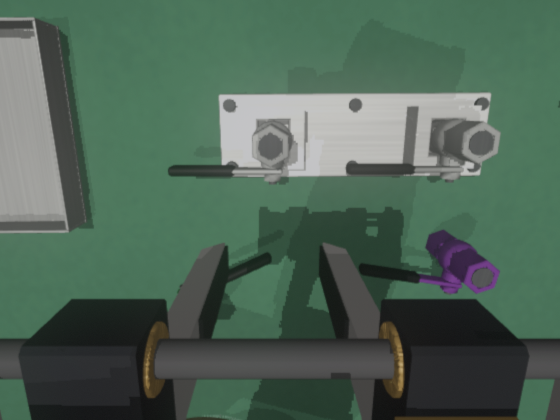

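View pics/w5c.png

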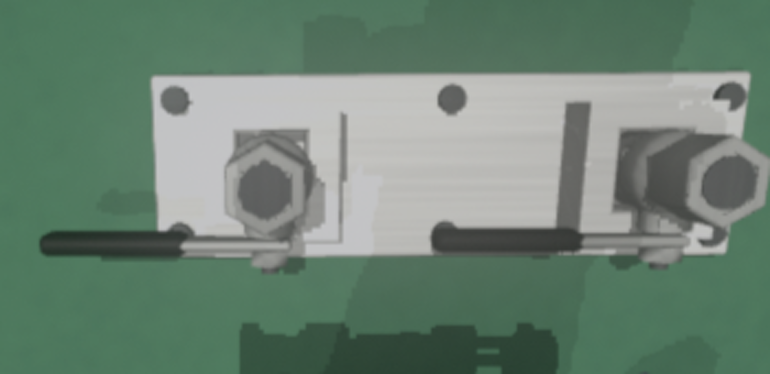

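View pics/t5.png

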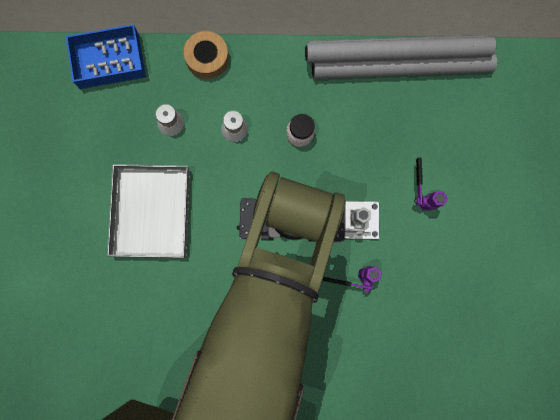

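Run:
```python
from h import *
import pickle
np.set_printoptions(precision=1,suppress=True)
p=pickle.load(open('w5.pkl','rb')); print(read_state()['eef_rot'][2])
print(atz(p,(270.5,146.4),112), atz(p,(171,170.5),67), 'pan', atz(p,(37,20),42),atz(p,(68,231),42))
t=pickle.load(open('t5.pkl','rb'))
for u in [(113,165),(188,165),(187,259),(108,258)]: print(atz(t,u,42))
im=t['image'][155:270,100:200]; cv2.imwrite('pics/t5c.png',cv2.resize(im,None,fx=5,fy=5,interpolation=cv2.INTER_CUBIC)[:,:,::-1])
```

```text
-0.026649243521195576
[ 516.6 -110.   112. ] [490.9  -8.7  67. ] pan [637.5 114.6  42. ] [421.7 120.5  42. ]
[638.5 295.5  42. ]
[639.8 115.4  42. ]
[414.1 112.2  42. ]
[415.7 297.2  42. ]
```

View pics/t5c.png

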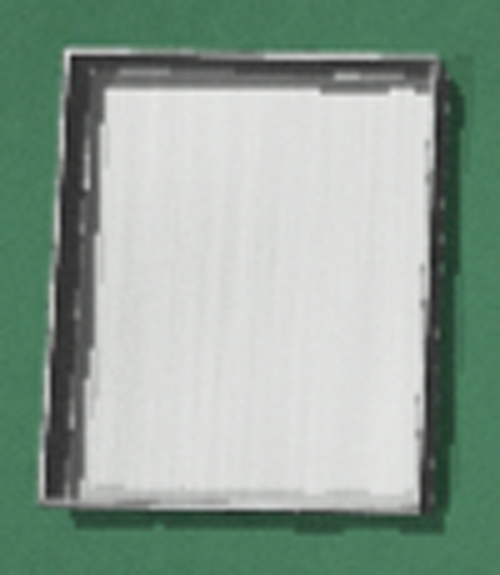

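{"name": "jog_arm", "arguments": {
  "increments": [
    [1.6,-0.04,3,0,0,0,6],
    [1.6,-0.04,4,0,0,0,6],
    [1.6,-0.04,4,0,0,0,6],
    [0,0,4,0,0,0,6],
    [0,0,2,0,0,0,6],
    [0,0,1.15,0,0,0,6],
    [0,0,0,0,0,0,6]
  ]
}}

```text
clock: 14.15
eef_pos: [518.2, -112.6, 98.0]
eef_rot: [-3.141, 0.001, -0.027]
wrist_force: [-0.6, 0.1, 0.8]
finger_gap: 59.9
```

{"name": "jog_arm", "arguments": {
  "increments": [
    [0,0,0,0,0,0,2.5],
    [0,0,0,0,0,0,2.5],
    [0,0,0,0,0,0,2.5],
    [0,0,0,0,0,0,2.5],
    [0,0,0,0,0,0,2.5]
  ],
  "squeeze": 25
}}

```text
clock: 14.78
eef_pos: [518.6, -112.3, 98.8]
eef_rot: [3.141, -0.001, -0.026]
wrist_force: [0.9, -0.2, 4.8]
finger_gap: 32.0
```

{"name": "jog_arm", "arguments": {
  "increments": [
    [0,0,-0.3,0,0,0,2.5],
    [0,0,-0.5,0,0,0,2.5],
    [0,0,-0.7,0,0,0,2.5],
    [0,0,0,0,0,0,2.5]
  ],
  "squeeze": 35
}}

```text
clock: 15.28
eef_pos: [518.4, -112.3, 113.9]
eef_rot: [3.141, -0.0, -0.026]
wrist_force: [0.3, 0.6, -4.2]
finger_gap: 31.8
```

{"name": "jog_arm", "arguments": {
  "increments": [
    [0,0,-1,0,0,0,2.5],
    [0,0,-1.5,0,0,0,2.5],
    [0,0,-2,0,0,0,2.5],
    [0,0,-1,0,0,0,2.5],
    [0,0,0,0,0,0,2.5]
  ]
}}

```text
clock: 15.9
eef_pos: [518.5, -112.3, 169.1]
eef_rot: [3.141, -0.001, -0.026]
wrist_force: [0.7, -0.4, -4.4]
finger_gap: 31.5
```

Run:
```python
from h import *
s=read_state(); print(s['eef_pos'],s['clock'],s['wrist_force'],s['moment'])
p=camera('scene'); R=cv2.resize(p['image'][110:240,190:340],None,fx=5,fy=4.5,interpolation=cv2.INTER_CUBIC); cv2.imwrite('pics/s6.png',R[:,:,::-1])
p=camera('wrist');save(p,'w6')
```

```text
[ 518.52476803 -112.28655024  169.12826289] 15.9 [ 0.68050323 -0.42559671 -4.40885039] [ 0.00398989 -0.0188523  -0.0182789 ]
```

View pics/s6.png

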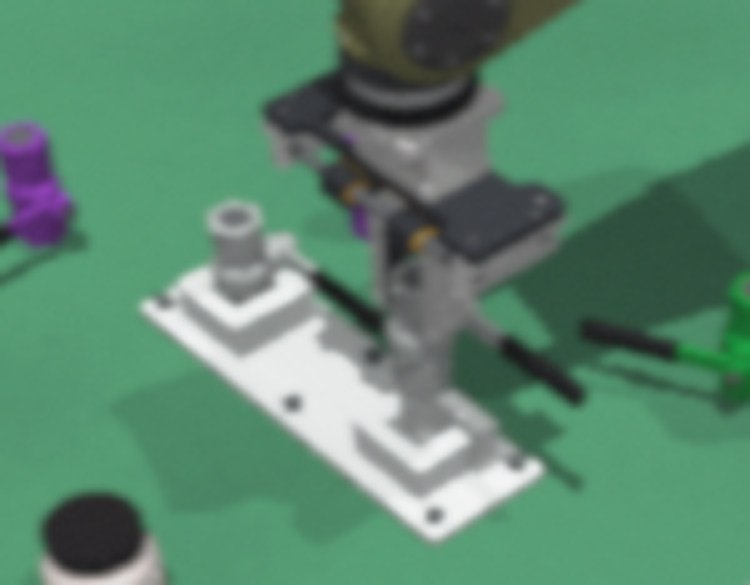

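View pics/w6.png

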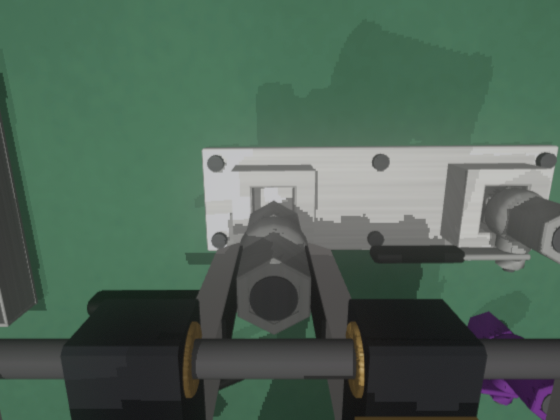

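{"name": "jog_arm", "arguments": {
  "increments": [
    [0,-1.5,-1.5,0,0,0,2.5],
    [0,-3,0,0,0,0,2.5],
    [0.1,-4,0,0,0,0,2.5],
    [0.1,-4,0,0,0,0,2.5],
    [0.1,-4,0,0,0,0,2.5],
    [0,-4,0,0,0,0,2.5],
    [0,-3.5,0,0,0,0,2.5],
    [0,-2.3,0,0,0,0,2.5],
    [0,-1,0,0,0,0,2.5],
    [0,0,0,0,0,0,2.5],
    [0,0,0,0,0,0,2.5]
  ]
}}

```text
clock: 17.38
eef_pos: [528.5, 160.0, 183.5]
eef_rot: [3.141, 0.0, -0.027]
wrist_force: [-0.6, 0.3, -4.0]
finger_gap: 31.8
```

Run:
```python
from h import *
s=read_state(); print(s['eef_pos'],s['clock'],s['wrist_force'],s['moment'])
p=camera('scene'); R=cv2.resize(p['image'][190:330,280:430],None,fx=4.5,fy=4.2,interpolation=cv2.INTER_CUBIC); cv2.imwrite('pics/s7.png',R[:,:,::-1])
p=camera('wrist');save(p,'w7')
```

```text
[528.47147437 159.95967865 183.46057022] 17.375 [-0.63121158  0.3026352  -4.00259649] [-0.03132759 -0.04990233 -0.01911149]
```

View pics/s7.png

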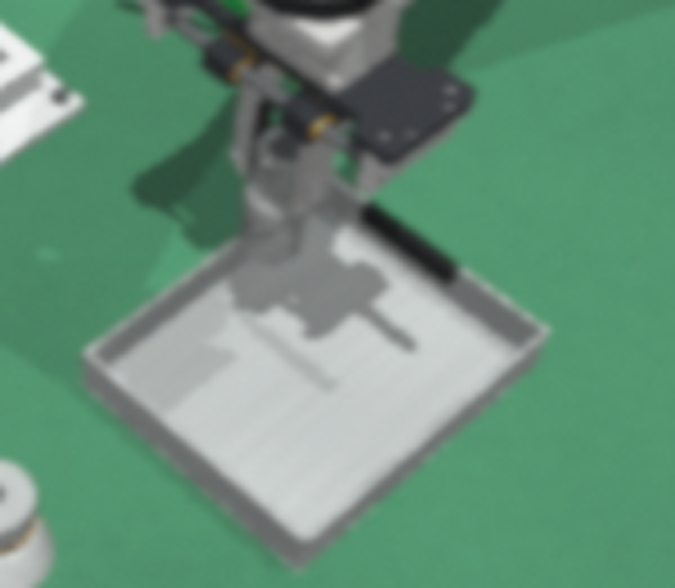

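View pics/w7.png

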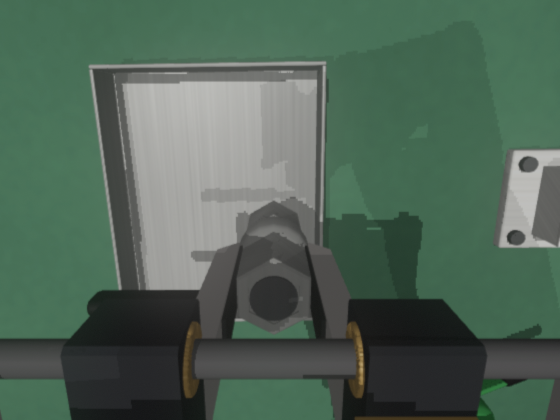

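Run:
```python
from h import *
np.set_printoptions(precision=1,suppress=True)
p=camera('wrist')
for u in [(325,63),(322,240),(93,66)]: print(atz(p,u,42))
print(proj(p,[(528.5,160,3),(528.5,144,3),(528.5,160,115)]))
```

```text
[638.6 117.5  42. ]
[496.9 118.9  42. ]
[641.3 293.1  42. ]
[[273.  195.1]
 [290.1 194.7]
 [272.8 233.8]]
```

{"name": "jog_arm", "arguments": {
  "increments": [
    [0,0,1.5,0,0,0,2.5],
    [0,0,2.5,0,0,0,2.5],
    [0,0,2,0,0,0,2.5],
    [0,0,1.5,0,0,0,2.5],
    [0,0,0.7,0,0,0,2.5],
    [0,0,0.4,0,0,0,2.5],
    [0,0,0.2,0,0,0,2.5],
    [0,0,0,0,0,0,2.5]
  ]
}}

```text
clock: 18.52
eef_pos: [528.6, 160.6, 95.6]
eef_rot: [-3.141, -0.0, -0.026]
wrist_force: [-0.0, 0.5, -3.5]
finger_gap: 32.0
```

{"name": "jog_arm", "arguments": {
  "increments": [
    [0,0,0.15,0,0,0,2.5],
    [0,0,0.1,0,0,0,2.5]
  ]
}}

```text
clock: 18.77
eef_pos: [528.5, 160.6, 92.9]
eef_rot: [-3.141, -0.0, -0.026]
wrist_force: [-0.2, -0.3, -4.0]
finger_gap: 31.9
```

{"name": "jog_arm", "arguments": {
  "increments": [
    [0,0,0.1,0,0,0,2.5]
  ]
}}

```text
clock: 18.9
eef_pos: [528.5, 160.6, 91.8]
eef_rot: [-3.142, -0.0, -0.026]
wrist_force: [0.6, 0.6, -4.3]
finger_gap: 32.2
```

{"name": "jog_arm", "arguments": {
  "increments": [
    [0,0,0.07,0,0,0,2.5]
  ]
}}

```text
clock: 19.02
eef_pos: [528.5, 160.6, 91.1]
eef_rot: [-3.142, 0.0, -0.026]
wrist_force: [-0.4, -0.4, -4.4]
finger_gap: 31.4
```

{"name": "jog_arm", "arguments": {
  "increments": [
    [0,0,0.06,0,0,0,2.5]
  ]
}}

```text
clock: 19.15
eef_pos: [528.5, 160.6, 90.5]
eef_rot: [3.142, 0.0, -0.026]
wrist_force: [1.1, -0.3, -4.3]
finger_gap: 31.8
```

{"name": "jog_arm", "arguments": {
  "increments": [
    [0,0,0.05,0,0,0,2.5]
  ]
}}

```text
clock: 19.27
eef_pos: [528.5, 160.6, 90.0]
eef_rot: [3.142, 0.0, -0.026]
wrist_force: [0.8, 0.3, -4.0]
finger_gap: 31.8
```

{"name": "jog_arm", "arguments": {
  "increments": [
    [0,0,0.05,0,0,0,2.5]
  ]
}}

```text
clock: 19.4
eef_pos: [528.6, 160.6, 89.8]
eef_rot: [-3.142, -0.0, -0.026]
wrist_force: [-0.7, 0.0, 1.6]
finger_gap: 31.9
```

{"name": "jog_arm", "arguments": {
  "increments": [
    [0,0,0,0,0,0,3.4],
    [0,0,0,0,0,0,4],
    [0,0,0,0,0,0,6],
    [0,0,0,0,0,0,6],
    [0,0,0,0,0,0,6]
  ],
  "squeeze": 10
}}

```text
clock: 20.02
eef_pos: [528.5, 160.6, 89.6]
eef_rot: [3.142, -0.0, -0.026]
wrist_force: [-0.0, -0.1, 0.9]
finger_gap: 59.4
```

{"name": "jog_arm", "arguments": {
  "increments": [
    [0,0,-1,0,0,0,6],
    [0,0,-3,0,0,0,6],
    [0,0,-5,0,0,0,6],
    [0,0,-5,0,0,0,6],
    [0,0,-5,0,0,0,6],
    [-6,0,0,0,0,0,6],
    [-6,0,0,0,0,0,6],
    [0,0,0,0,0,0,6]
  ]
}}

```text
clock: 21.02
eef_pos: [405.9, 163.8, 280.8]
eef_rot: [-3.141, -0.002, -0.025]
wrist_force: [0.2, 0.6, 0.8]
finger_gap: 60.0
```

Run:
```python
from h import *
s=read_state(); print(s['eef_pos'],s['clock'],s['wrist_force'])
p=camera('scene'); R=cv2.resize(p['image'][130:340,190:430],None,fx=3.3,fy=2.8,interpolation=cv2.INTER_CUBIC); cv2.imwrite('pics/s8.png',R[:,:,::-1])
p=camera('top');save(p,'t8')
p=camera('wrist');save(p,'w8')
```

```text
[405.93719754 163.79422467 280.79264811] 21.025 [0.19628012 0.58708769 0.84890104]
```

View pics/s8.png

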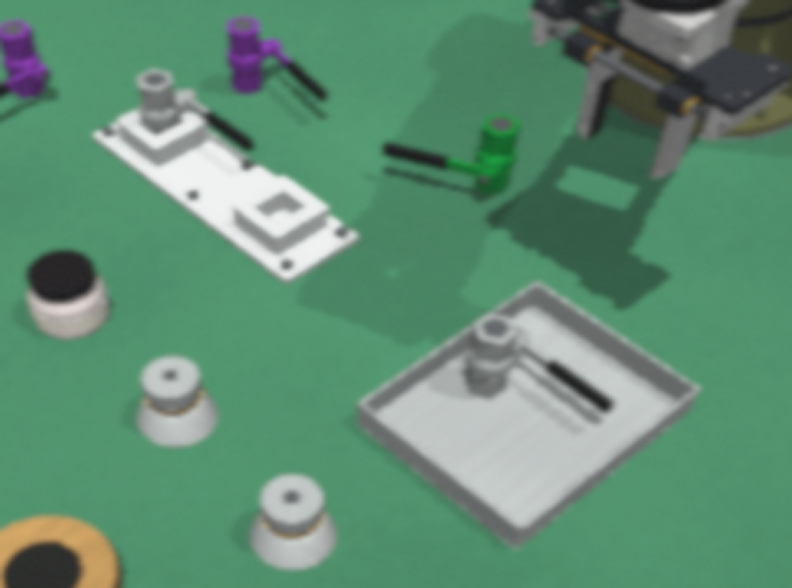

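View pics/t8.png

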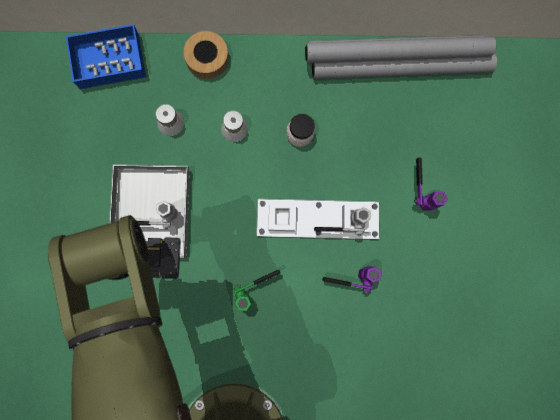

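View pics/w8.png

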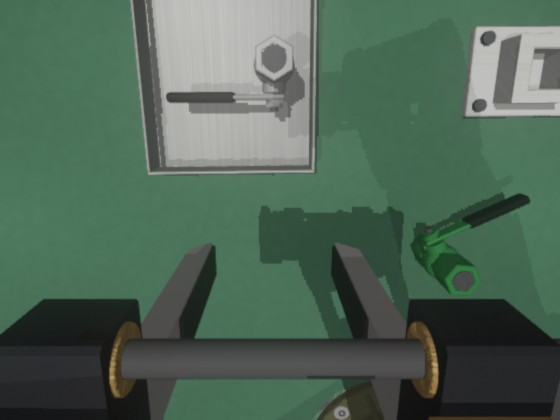

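Run:
```python
from h import *
np.set_printoptions(precision=1,suppress=True)
def tips(p,v,zb):
    yaw=-0.026; ex=np.array([np.cos(yaw),np.sin(yaw),0]); ey=np.array([-np.sin(yaw),np.cos(yaw),0]); ez=np.array([0,0,1.])
    b=np.array([v[0],v[1],zb+50.])-30*ex
    for d in [0,5,10]:
        a=np.radians(d); u=ey*np.cos(a)+ez*np.sin(a); print(d,proj(p,[b,b+38*u,b+106*u]).ravel())
p=camera('scene'); tips(p,(528.5,160.6),3); tips(p,(515,-291),12)
for i,(x,y) in enumerate([(325,215),(215,125)]):
    cv2.imwrite(f'pics/f{i}.png',cv2.resize(p['image'][y:y+75,x:x+80],None,fx=8,fy=8,interpolation=cv2.INTER_CUBIC)[:,:,::-1])
```

```text
0 [344.8 251.8 355.  260.3 374.  276.3]
5 [344.8 251.8 355.1 259.6 374.5 274.3]
10 [344.8 251.8 355.1 258.8 374.7 272.2]
0 [244.7 165.6 251.9 171.7 265.4 182.8]
5 [244.7 165.6 251.8 170.9 265.2 180.7]
10 [244.7 165.6 251.7 170.1 264.8 178.5]
```

View pics/f0.png

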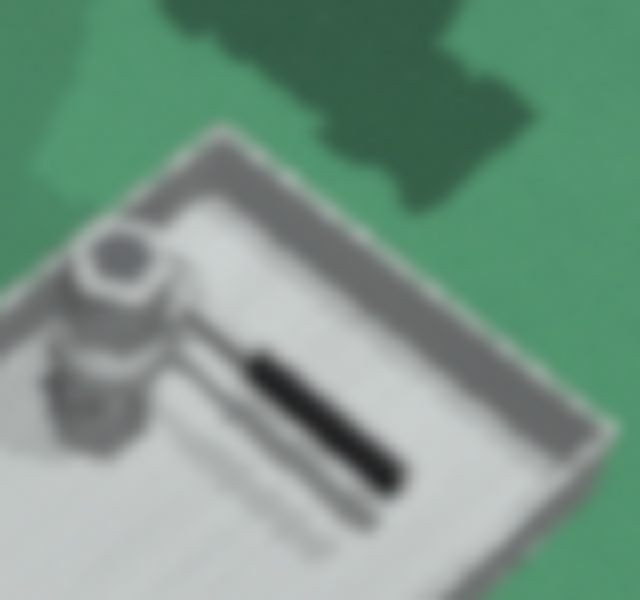

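View pics/f1.png

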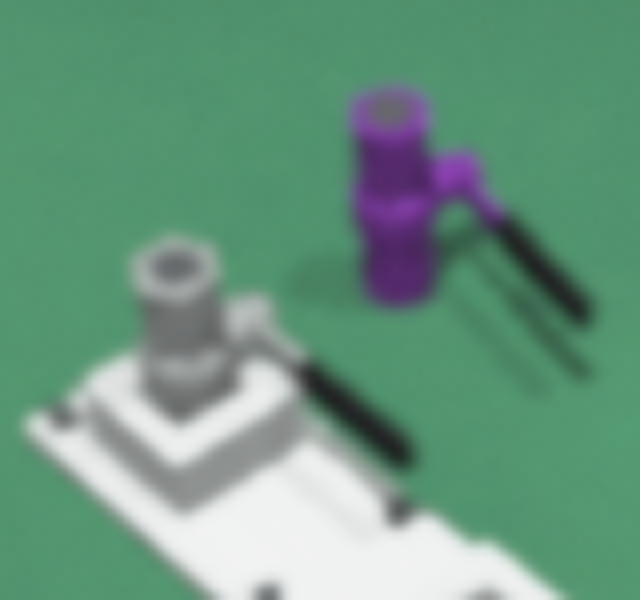

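```bash
python3 -c "
from cell import *
print(sign_off())"
```

```text
the job is handed in; nothing more can be done
None
```

The stiff valve was the left one, at the block's +y end. It now stands upright in the pan with its lever shut. The easy valve, on the right, is shut and still seated in its slot. I handed the job in at about 21 s of the 67 s allowed.

- **Levers:** The left lever needed about 6–7 N all the way round and the right one about 1–1.6 N. I stopped each when the force rose at its stop. The peak upward force was about 15 N on the left and 10 N on the right.
- **Lift and placing:** I gripped the left valve with the fingers 32 mm apart, lifted it straight out and carried it to the pan. I lowered it in steps of 0.5–1 mm until it touched, at about 6 N, then released it and backed off.
- **Last checks:** In the scene image, both lever slopes match the shut angle to within a couple of degrees. The block, the bystanders and the purple and green look-alikes look undisturbed in the last pictures. The wrist force was near zero with the arm clear.
- **Disagreements:** Before I pushed them, the levers measured about 83° and 75°, not the nominal 90° for open. Also, both stops came about 3 mm lower than computed, which fits the valves leaning in their slots.

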